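Screw the lid back on the spice grinder

TASK

The spice grinder stands filled and open, and its octagonal screw lid lies on its side next to it. Stand the lid up, set it open end down on the grinder's neck, turn it backwards (anticlockwise from above) until the thread drops in, then screw it down clockwise until it sits fully home and level on the shoulder, and let go. Leave the jam jar, the spice jar and the small bowl where they are.

Things in the scene. Friction and masses are not known exactly. Their poses are not given: they have to be found in the camera images.
- lid_centre (a point): Centre (half-way up the axis) of the loose aluminium lid: octagonal cap, 62 mm across flats, 67 over corners, 50 high, 100 g, open at one end, wall 4. z axis: along the lid's axis, from open to closed end; x axis: square to one of the eight flats, which lie every 45 degrees round z. At the start it lies on a flat on the table, axis level, closed end away from the robot.
- lid_rim (a point): Centre of the lid's open rim, 25 mm from lid_centre; same axes. Inside the lid three round lugs, 5 mm thick, 120 degrees apart, 12 mm from this rim, reach in to 21 mm from the axis.
- collar (a point): Centre of the flat shoulder on top of the white spice grinder, which is fixed to the table; z up. Shoulder 110 mm above the table, 72 mm across; body 104 mm across. Home: the lid's rim rests on this shoulder, lid_centre 25 mm above this point.
- neck_top (a point): Top of the grinder's grey neck, on its axis, 44 mm above collar. Core radius 19.8 mm, tapered in its top 8 mm. Round it a right-hand thread of three ridges, outer radius 25, flat top 25 mm above collar, with three gaps 26 degrees wide, 120 degrees apart, at a bearing not told. The lid mostly comes to rest with its lugs on the ridges, lid_centre about 41 mm above collar.
- thread (a point): On the neck's axis, 12 mm above collar. From resting on the ridges, 5 mm teeth stop the lid turning clockwise; turned anticlockwise, at most about 110 degrees, the lugs meet the gaps and the lid drops about 9.5 mm, if let down. Then clockwise: level for up to 20 degrees, 6 mm down in the next 60, level again to a stop; 65 to 107 degrees in all. 1 mm of play.
- jar_jam_centre (a point): Centre of the jam jar with a green lid, 73 mm across, 84 mm high: bystander, leave alone.
- spice_a_centre (a point): Centre of the spice jar with a red lid, 46 mm across, 96 mm high: bystander, leave alone.
- bowl_small_centre (a point): Centre of the small green bowl, 115 mm across, 56 mm high: bystander, leave alone.
Not all that is in view belongs to the job. Leave any blue or pink look-alike of the part that bears lid_centre alone.

How it is judged:
By the outcome, as a careful person would: the job done as asked, in the order asked, and still so for the second after the job is handed in, with the robot touching nothing.
It also fails if it takes over 72 s, if anything falls off the work surface, if the arm or the gripper's body presses on something with over 40 N, if the wrist force passes 120 N, or if a joint passes its speed limit or range.

ROBOT

A 6-joint arm with a two-finger parallel gripper is mounted at the origin on a cart in front of the work surface, level with it; the furniture and walls round the work are solid. World frame = base frame: x ahead of the robot, y to its left, z up, the work surface at z = 0. Lengths are in mm, angles in degrees, forces in N, time in s.
With the tool pointing down it reaches from about 350 to 725 mm from the base axis. Payload 4.3 kg.
Tool frame: the origin (TCP) lies between the finger pads; the fingertips stand 14 mm ahead of it and the grasp point (between the pads) lies 5 mm behind it; z points along the fingers, x is the direction in which the jaws open and shut, and the axes are right-handed (so a half turn about z gives the same grasp; the last joint's range is limited). The gripper opens to 85 mm and grips with 20 to 120 N. Pads are 22 mm wide; open, the fingers measure 114 mm over their backs; the gripper's body (76 mm by 85 mm) begins 54 mm behind the grasp point. The pads swing forward as they close: fully open they stand 13 mm farther back than shut.
Start: joints at [66.389, 21.618, 4.641, 73.018, 0, 83.68], TCP at [170.919, 549.046, 245.329] pointing down, gripper open.
Joint ranges: [-156.06, 156.06], [-48.1, 94.91], [-58.44, 69.94], [-101.28, 121.22], [-78.64, 73.56], [-180, 180]. Speed limits (degrees/s): [147.25, 147.25, 180, 180, 180, 180].

INTERFACE

Orientations are given as a 3x3 rotation matrix whose columns are the frame's x, y, z axes.
In Python, from rig import observe, grab_frame, hand_in gives the robot as it stands. The module is installed in compiled form; this text tells all that it offers.
- The arm moves only by the tool move_arm, never from a script. Its argument "plan" is one flat list of numbers, 5 for each row, row after row: the finger opening in m, from 0 to 0.0854, then the shift along the tool's x, y, z in m, then the turn about the tool's z in degrees. A call has 1 to 20 rows; each row is the pose to reach, as a shift and turn from the pose measured when the call began, along the tool's axes at that moment; what a row does not reach only later rows make up. A row lasts 1/10 s, in which the tool goes at most 50 mm and 8.59 degrees, less where a joint would pass 70% of its speed; a pose out of reach is approached as far as the arm can. A call with a gripper value outside its range is refused whole. The fingers move at their own pace and stop on an object; "force" is the grip in N (left out, the last holds). Time passes only in rows, so rows that repeat a pose let the fingers close. It gives the time, the measured TCP pose, the force and the opening at its end, in the units of the state.
- observe(): the state, without advancing time (a new reading comes with each control period).
- grab_frame(name): name is "scene" or "top"; returns a dict with "img" (420x560x3 uint8, red, green, blue), "depth" (420x560 float32, mm along the optical axis (not along the pixel's ray), 0 where there is no reading), "mtx" (3x3 intrinsics, pixels), "R" (3x3) and "t" (3): a world point X has camera coordinates R X + t. Camera axes: x right, y down, z forward; pixel columns grow to the right and rows downward; lengths in mm; the calibration is good to about 2 mm. A picture is of the moment at which its call begins.
- hand_in(): hands the job in, once; it reports no verdict.
The state is a dict: "time": time; "joint_pos": joint angles; "qvel": joint speeds; "effort": joint torques, N m; "tool_pos": TCP position; "tcp_rot": TCP orientation; "wrist_force": force on the tool from outside, world axes, zero at the start; "moment": the same for the moment, N m; "grip_width": opening from 0.0 (shut) to 1.0 (fully open).
Only numpy, scipy, OpenCV 4.12 (cv2) and the standard library are available. Lean on these libraries where they do the work, as an engineer would, in place of code of your own. Each camera call takes 0.05 s, during which the arm holds its last target. There are 200 camera calls.

## Working session

There is one attempt and no reset: what is moved stays moved. The work goes in short steps, Python scripts to look and compute and a tool call to move; the robot and the scene stay as the last step left them, time stands still between calls to the robot, and variables do not carry over. Pictures are saved under pics/ and viewed, about 8 in all and at most 12, crops included, and the job is handed in when it is done.

Besides the shell and the picture viewer there is one more tool, called after "Call:" as a command line: name --argument value ..., lists and objects as JSON in quotes. move_arm: Moves the arm, as the interface text tells. Its arguments: {"type":"object","properties":{"plan":{"type":"array","items":{"type":"number"}},"force":{"type":"number"}},"required":["plan"]}

```bash
mkdir -p pics; python3 - <<'E'
from rig import *
import cv2,numpy as np
s=observe();print(s)
for n in("scene","top"):
    f=grab_frame(n);np.savez(f"{n}0.npz",**f);cv2.imwrite(f"pics/{n}0.png",f["img"][:,:,::-1]);print(n,f["mtx"],f["R"],f["t"],-f["R"].T@f["t"])
E
```

```text
{'time': 0.0, 'joint_pos': array([6.63904917e+01, 2.16621135e+01, 4.56237376e+00, 7.30197614e+01,
       4.48439698e-04, 8.36795473e+01]), 'qvel': array([ 0.0171496 ,  0.02581333, -0.04550685, -0.08812476,  0.0715058 ,
       -0.0331383 ]), 'effort': array([ 1.82852735e-03, -4.63607275e+01,  2.69873178e+01,  2.10386171e-02,
        1.58668973e-05, -1.00624678e-05]), 'tool_pos': array([170.62587413, 548.42839829, 244.35493496]), 'tcp_rot': array([[ 2.97191629e-01,  9.54817483e-01, -8.42491749e-04],
       [ 9.54815606e-01, -2.97192728e-01, -1.90797306e-03],
       [-2.07214845e-03, -2.37390649e-04, -9.99997825e-01]]), 'wrist_force': array([0.36040761, 0.39762112, 0.24789961]), 'moment': array([-0.01425782,  0.03127604, -0.00520641]), 'grip_width': 1.0002027790568069}
scene [[463.43795603   0.         282.23615858]
 [  0.         463.43795603 209.52360732]
 [  0.           0.           1.        ]] [[ 0.70876235 -0.70511229 -0.02173916]
 [-0.39844749 -0.37469973 -0.8371617 ]
 [ 0.58214735  0.6020106  -0.54652328]] [-527.7804841   262.03815646  733.17310547] [  51.66459966 -715.33686564  608.5909753 ]
top [[403.60786445   0.         278.82636424]
 [  0.         403.60786445 207.81498281]
 [  0.           0.           1.        ]] [[-0.01382692 -0.9997595   0.01702246]
 [-0.99125552  0.01147105 -0.13145687]
 [ 0.13122999 -0.01869125 -0.99117573]] [-182.84674642  573.99388232 1002.23073427] [ 434.92367136 -170.65414315 1071.95471818]
```

View pics/scene0.png

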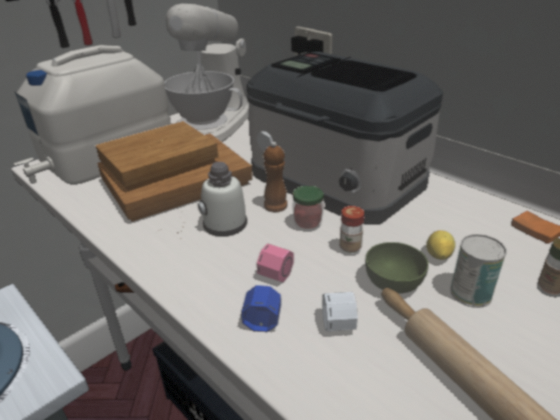

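View pics/top0.png

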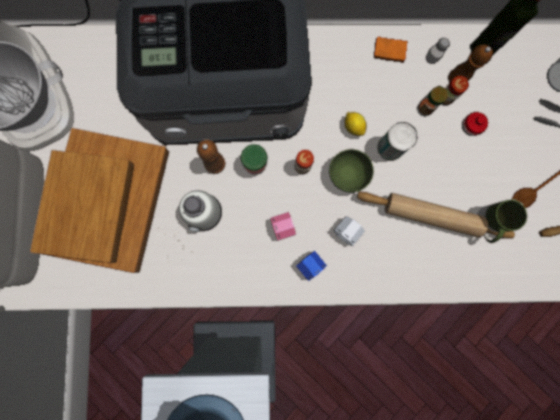

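The scene view shows the silver lid at (340,310), decoys blue (262,307) and pink (275,262), the grinder at (223,200) with its neck at (219,175). In the top view the lid is at (349,230) and the neck at (192,206). Now the close-ups and the cloud points.

```bash
cat > h.py <<'E'
import numpy as np,cv2
def cloud(f):
    d=f["depth"];v,u=np.mgrid[:420,:560];K=f["mtx"]
    P=np.dstack([(u-K[0,2])/K[0,0]*d,(v-K[1,2])/K[1,1]*d,d]);W=(P-f["t"])@f["R"];W[d<=0]=np.nan
    return W
def px(f,X):
    c=np.atleast_2d(X)@f["R"].T+f["t"];p=c@f["mtx"].T;return p[:,:2]/p[:,2:]
E
python3 - <<'E'
from h import *
fs={n:np.load(f"{n}0.npz") for n in("scene","top")}
cr=[("scene",300,270,80,80),("scene",185,150,80,90),("top",320,200,60,60),("top",165,175,70,70)]
cv2.imwrite("pics/crops0.png",np.vstack([np.hstack([cv2.resize(fs[n]["img"][y:y+h,x:x+w,::-1],(390,295),interpolation=cv2.INTER_CUBIC) for n,x,y,w,h in cr[i:i+2]]) for i in(0,2)]))
for n,x,y,w,h in cr:
    W=cloud(fs[n])[y:y+h,x:x+w].reshape(-1,3);print(n,"table z",np.nanmedian(W[np.abs(W[:,2])<15,2]))
    for a,b in((12,40),(40,58),(58,75),(90,105),(105,118),(125,150),(148,165)):
        m=(W[:,2]>a)&(W[:,2]<b)
        if m.sum()>5:print(a,b,m.sum(),"min",np.nanpercentile(W[m],3,0).round(),"max",np.nanpercentile(W[m],97,0).round(),"med",np.nanmedian(W[m],0).round(1))
W=cloud(fs["top"]);W=W[200:260,320:380].reshape(-1,3);m=(W[:,2]>50);m&=W[:,2]<75
print(cv2.minAreaRect(W[m][:,:2].astype(np.float32)))
E
```

```text
scene table z -0.35340907957613293
12 40 421 min [ 473. -411.   14.] max [ 624. -337.   39.] med [ 499.2 -387.7   28.6]
40 58 515 min [ 476. -408.   41.] max [ 612. -362.   57.] med [ 498.2 -387.7   49.8]
58 75 427 min [ 486. -396.   58.] max [ 532. -354.   63.] med [ 507.9 -375.6   61.5]
scene table z -0.3454319367731206
12 40 861 min [520. -40.  13.] max [750. 136.  39.] med [566.9  10.5  26.9]
40 58 940 min [520. -39.  41.] max [750. 193.  58.] med [597.1 105.9  52.9]
58 75 1024 min [514. -37.  58.] max [749. 199.  74.] med [615.7 133.6  60.1]
90 105 490 min [525. -34.  91.] max [746. 183. 105.] med [5.742e+02 1.000e-01 9.720e+01]
105 118 426 min [531. -28. 105.] max [628. 183. 116.] med [557.6  -4.7 109. ]
125 150 273 min [543. -16. 126.] max [678.  20. 149.] med [557.5  -6.  136.1]
148 165 119 min [550.  -8. 148.] max [580.  22. 155.] med [564.8   4.1 152.7]
top table z -0.26283154185796176
12 40 80 min [ 476. -451.   14.] max [ 591. -334.   39.] med [ 584.7 -422.8   33.3]
40 58 225 min [ 476. -404.   42.] max [ 546. -332.   58.] med [ 513.5 -364.8   50.9]
58 75 261 min [ 490. -391.   58.] max [ 534. -347.   65.] med [ 512.6 -368.4   61.3]
top table z 0.01584894643519549
12 40 77 min [519. -36.  12.] max [604.  15.  38.] med [542.5 -25.8  15.7]
40 58 52 min [521. -35.  42.] max [591.   2.  57.] med [542.2 -27.1  49.4]
58 75 97 min [513. -34.  59.] max [597.  37.  75.] med [527.2  -8.2  68.9]
90 105 179 min [525. -31.  91.] max [609.  52. 105.] med [549.9 -10.   99.1]
105 118 464 min [531. -23. 105.] max [603.  48. 113.] med [561.3   4.7 109.2]
125 150 190 min [545. -11. 126.] max [591.  35. 150.] med [563.1   4.8 135.8]
148 165 202 min [552.  -4. 148.] max [584.  27. 157.] med [567.7  11.1 153.1]
((482.851318359375, -341.4211120605469), (53.47612762451172, 131.29173278808594), 48.87302017211914)
```

View pics/crops0.png

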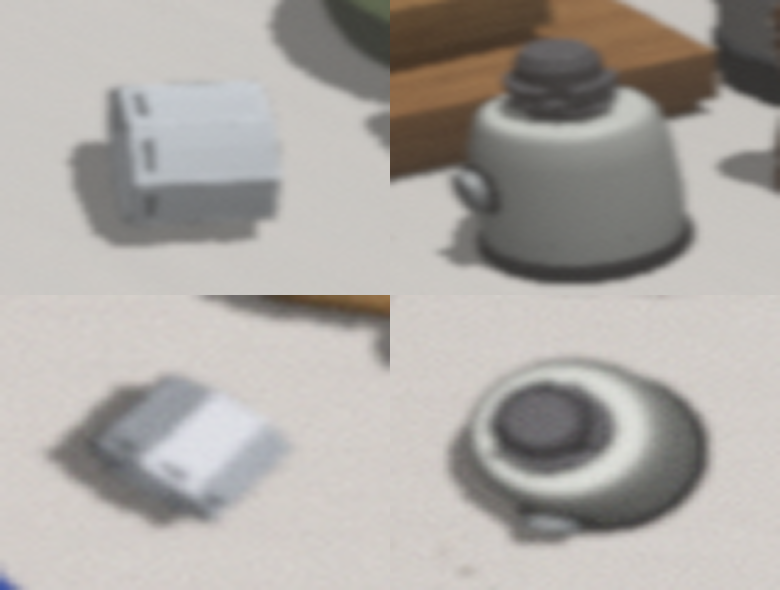

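The crops show the lid lying with its axis along the bright top strip; the slots are near the open end, which faces the robot (left in the scene view). The neck is clear in both views. Next I measure the lid's axis and the neck centre.

```bash
python3 - <<'E'
from h import *
fs={n:np.load(f"{n}0.npz") for n in("scene","top")}
for n in fs:
    A=cloud(fs[n]);W=A.reshape(-1,3)
    m=(W[:,2]>59.5)&(W[:,2]<66)&(W[:,0]>465)&(W[:,0]<560)&(W[:,1]>-415)&(W[:,1]<-325)
    print(n,m.sum(),cv2.minAreaRect(W[m][:,:2].astype(np.float32)),W[m].mean(0))
    m=(W[:,2]>20)&(W[:,2]<66)&(W[:,0]>465)&(W[:,0]<560)&(W[:,1]>-415)&(W[:,1]<-325)
    print("  all",cv2.minAreaRect(W[m][:,:2].astype(np.float32)))
    m=(W[:,2]>152)&(W[:,2]<160)&(W[:,0]>520)&(W[:,0]<620)&(W[:,1]>-50)&(W[:,1]<60)
    print(" neck",m.sum(),W[m].mean(0),cv2.minEnclosingCircle(W[m][:,:2].astype(np.float32)))
    m=(W[:,2]>108)&(W[:,2]<112)&(W[:,0]>520)&(W[:,0]<620)&(W[:,1]>-50)&(W[:,1]<60)
    print(" shoulder",cv2.minEnclosingCircle(W[m][:,:2].astype(np.float32)))
# colour: bright strip in top
f=fs["top"];I=cv2.cvtColor(f["img"],cv2.COLOR_RGB2GRAY)
for nm,lo,hi in(("blue",(100,120,40),(130,255,255)),("pink",(150,70,80),(178,255,255))):
    k=cv2.inRange(cv2.cvtColor(f["img"],cv2.COLOR_RGB2HSV),lo,hi);k[:, :240]=0;k[:,340:]=0;k[:190]=0
    P=cloud(f)[k>0];print(nm,np.nanmean(P,0),np.nanpercentile(P,95,0),np.nanpercentile(P,5,0))
E
```

```text
scene 387 ((509.6123352050781, -374.5614318847656), (32.7060546875, 50.12232208251953), 51.08074188232422) [ 508.72521833 -374.35735444   61.56117967]
  all ((509.64630126953125, -374.2280578613281), (63.89923858642578, 50.39524459838867), 48.93458557128906)
 neck 79 [566.53621355   7.1230544  153.33017623] ((564.0923461914062, 9.083144187927246), 17.851573944091797)
 shoulder ((566.606201171875, 6.405784606933594), 38.03371810913086)
top 211 ((512.1787719726562, -368.87493896484375), (32.95560073852539, 50.485755920410156), 46.906368255615234) [ 511.71333438 -368.33712187   61.99816855]
  all ((511.7571105957031, -369.2491455078125), (62.701072692871094, 50.7386474609375), 49.46080780029297)
 neck 139 [567.37293579  11.7667532  154.10959227] ((567.5835571289062, 11.334527015686035), 16.503829956054688)
 shoulder ((567.02490234375, 12.361637115478516), 39.65671920776367)
blue [ 424.07296696 -267.81364309   57.57190237] [ 449.21711602 -243.31424913   64.13618329] [ 399.91998595 -293.22808427   47.31693246]
pink [ 448.0957107  -214.16968397 -125.25904471] [549.32460363 -79.26960825  64.07884962] [  85.80502081 -446.15389021 -871.91358705]
```

Call:
move_arm --plan '[0,-0.34,0.43,0,0,0,-0.34,0.43,0,8,0,-0.34,0.43,0,16,0,-0.34,0.43,0,23,0,-0.34,0.43,0,23,0,-0.34,0.43,0,23,0,-0.34,0.43,0,23,0,-0.34,0.43,0,23,0,-0.34,0.43,0,23,0,-0.34,0.43,0,23,0,-0.34,0.43,0,23,0,-0.8,0.65,0,23,0,-0.8,0.65,0,23,0,-0.8,0.65,0,23,0,-0.8,0.65,0,23,0,-0.8,0.65,0,23,0,-0.8,0.65,0,23,0,-0.8,0.65,0,23,0,-0.8,0.65,0,23,0,-0.8,0.65,0,23]' --force 30

```text
time: 2.1
tool_pos: [544.6, -351.2, 245.1]
tcp_rot: [[0.647, 0.763, -0.001], [0.763, -0.647, -0.001], [-0.002, -0.0, -1.0]]
wrist_force: [0.3, -0.7, 1.0]
grip_width: -0.0
```

Call:
move_arm --plan '[0,-0.038,0.043,0.02,0,0,-0.038,0.043,0.06,0,0,-0.038,0.043,0.11,0,0,-0.038,0.043,0.16,0,0,-0.038,0.043,0.175,0,0,-0.038,0.043,0.175,0,0,-0.038,0.043,0.175,0]'

```text
time: 2.8
tool_pos: [552.7, -408.2, 70.5]
tcp_rot: [[0.647, 0.763, -0.001], [0.763, -0.647, -0.001], [-0.002, -0.0, -1.0]]
wrist_force: [1.4, -0.2, 0.2]
grip_width: -0.003
```

```bash
python3 - <<'E'
from rig import *
import cv2,numpy as np
s=observe();print(s["tool_pos"],s["joint_pos"])
f=grab_frame("scene");g=grab_frame("top")
cv2.imwrite("pics/p1.png",np.hstack([cv2.resize(f["img"][200:360,240:440,::-1],(400,320)),cv2.resize(g["img"][140:300,260:460,::-1],(400,320))]))
E
```

```text
[ 552.66797161 -408.17309035   70.47953451] [-41.69474899  39.80145399   8.53213017  58.75195195  -0.09053129
  -1.38951849]
```

View pics/p1.png

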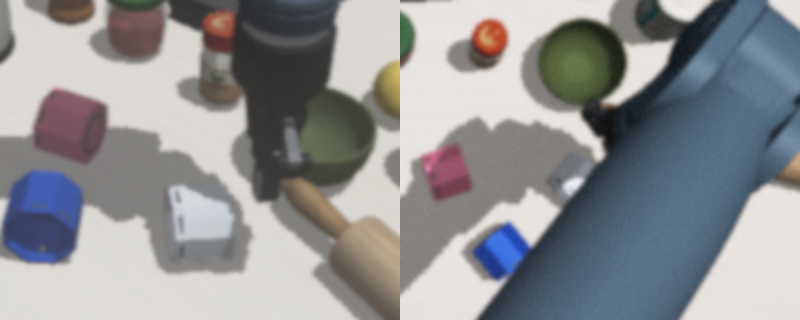

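Fingers stand behind the closed face, clear of the bowl (scene crop: fingertips at ~(265,190), lid at (200,225)). Tipping the lid by pushing high toward its open end.

Call:
move_arm --plan '[0,0,-0.008,0,0,0,0,-0.014,0,0,0,0,-0.018,0,0,0,0,-0.022,0,0,0,0,-0.025,-0.001,0,0,0,-0.028,-0.002,0,0,0,-0.031,-0.003,0,0,0,-0.034,-0.004,0,0,0,-0.037,-0.005,0,0,0,-0.04,-0.006,0,0,0,-0.043,-0.007,0,0,0,-0.046,-0.008,0,0,0,-0.046,-0.008,0]'

```text
time: 4.2
tool_pos: [518.5, -379.1, 80.6]
tcp_rot: [[0.647, 0.763, 0.002], [0.763, -0.647, -0.004], [-0.002, 0.003, -1.0]]
wrist_force: [1.1, -0.5, -0.2]
grip_width: -0.006
```

```bash
python3 - <<'E'
from rig import *
import cv2,numpy as np
s=observe();print(s["tool_pos"],s["wrist_force"])
f=grab_frame("scene")
cv2.imwrite("pics/p2.png",cv2.resize(f["img"][220:360,240:400,::-1],(480,420)))
E
```

```text
[ 518.52902782 -379.13628457   80.55836879] [ 1.08065709 -0.47336976 -0.17298346]
```

View pics/p2.png

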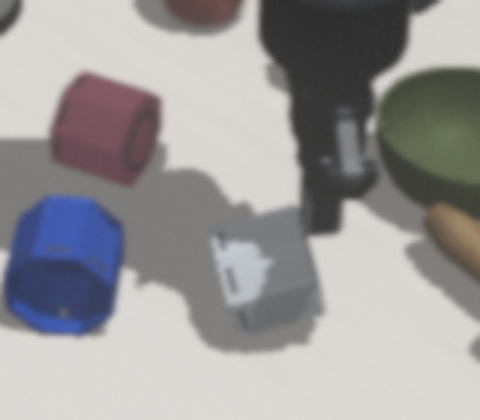

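The lid (crop ~(265,270)) seems tilted or just pushed; the depth will tell which.

```bash
cat > lid.py <<'E'
from rig import *
from h import *
def lidpts(f,c,r=60):
    W=cloud(f).reshape(-1,3);C=f["img"].reshape(-1,3).astype(int)
    m=(np.hypot(W[:,0]-c[0],W[:,1]-c[1])<r)&(W[:,2]>6)&(W[:,2]<85)&(C.min(1)>75)&(C.max(1)-C.min(1)<40)
    return W[m]
if __name__=="__main__":
    a=np.array([.76,-.65]);p=np.array([.65,.76]);c=np.array([490,-355.])
    P=lidpts(grab_frame("scene"),c);s=(P[:,:2]-[510.8,-371.7])@a;q=(P[:,:2]-[510.8,-371.7])@p
    print(len(P))
    for lo in range(-80,40,8):
        m=(s>=lo)&(s<lo+8)
        if m.sum()>3:print(lo,m.sum(),"zmax",np.percentile(P[m,2],95).round(1),"zmin",P[m,2].min().round(1),"q",np.percentile(q[m],[3,97]).round(1))
E
python3 lid.py
```

```text
1253
-48 121 zmax 62.0 zmin 33.8 q [-31.8   9.6]
-40 191 zmax 63.7 zmin 17.6 q [-33.8   9. ]
-32 192 zmax 65.7 zmin 17.4 q [-33.7   8.6]
-24 194 zmax 68.0 zmin 22.2 q [-33.4   8.9]
-16 191 zmax 69.9 zmin 24.1 q [-33.3   8.6]
-8 193 zmax 71.8 zmin 25.0 q [-33.3   9. ]
0 124 zmax 81.1 zmin 25.8 q [-33.6   2.5]
8 27 zmax 74.7 zmin 23.4 q [-32.7   8.7]
16 20 zmax 83.6 zmin 67.3 q [-15.7  -6.6]
```

It works: the lid is tilted about 14° with little slip. But as it falls it would come down close to the blue decoy. I'll let it back down, grip it and move it clear first.

Call:
move_arm --plan '[0,0,0.006,0,0,0,0,0.012,0,0,0,0,0.018,0,0,0,0,0.025,0,0,0.085,0,0.025,-0.04,0,0.085,0,0.01,-0.08,0,0.085,0,-0.019,-0.08,0,0.085,0,-0.019,-0.08,0,0.085,0,-0.019,-0.08,0,0.085,0,-0.019,-0.08,0,0.085,0,-0.019,-0.08,0]'

```text
time: 5.4
tool_pos: [504.7, -367.4, 159.8]
tcp_rot: [[0.647, 0.763, 0.002], [0.763, -0.647, -0.004], [-0.002, 0.004, -1.0]]
wrist_force: [-0.5, -0.2, -0.8]
grip_width: 0.996
```

```bash
python3 lid.py; python3 -c "
from rig import *;s=observe();print(s['tool_pos'],s['grip_width'])"
```

```text
1220
-40 20 zmax 61.4 zmin 6.5 q [-30.8  20.1]
-32 260 zmax 62.8 zmin 6.1 q [-33.1  26.4]
-24 178 zmax 62.7 zmin 19.8 q [-32.9   8.5]
-16 183 zmax 62.5 zmin 18.3 q [-33.6   9.8]
-8 183 zmax 62.5 zmin 16.9 q [-33.    8.6]
0 179 zmax 62.5 zmin 18.9 q [-33.1   8.1]
8 181 zmax 62.6 zmin 19.0 q [-33.3   8.9]
16 36 zmax 61.7 zmin 17.7 q [-32.2   9.6]
[ 504.64232663 -367.34641856  159.82534853] 0.9949575456816865
```

Call:
move_arm --plan '[0.085,0,0,0.05,0,0.085,0,0,0.09,0,0.085,0,0,0.12,0,0.085,0,0,0.134,0,0.085,0,0,0.134,0,0.04,0,0,0.134,0,0.04,0,0,0.134,0,0.04,0,0,0.134,0,0.04,0,0,0.134,0,0.04,0,0,0.124,0,0.04,-0.015,0.003,0.124,0,0.04,-0.035,0.007,0.124,0,0.04,-0.05,0.01,0.124,0,0.04,-0.05,0.01,0.124,0,0.04,-0.05,0.01,0.13,0,0.04,-0.05,0.01,0.134,0,0.04,-0.05,0.01,0.134,0]' --force 30

```text
time: 7.15
tool_pos: [480.2, -412.4, 27.8]
tcp_rot: [[0.646, 0.763, 0.001], [0.763, -0.646, -0.005], [-0.003, 0.004, -1.0]]
wrist_force: [-4.1, 1.7, 14.2]
grip_width: 0.719
```

Call:
move_arm --plan '[0.085,0,0,0,0,0.085,0,0,0,0,0.085,0,0,-0.02,0,0.085,0,0,-0.06,0,0.085,0,0,-0.1,0,0,0,0.02,-0.11,0,0,0,0.052,-0.11,0,0,0,0.052,-0.11,0,0,0,0.052,-0.11,0,0,0,0.052,-0.11,0,0,0,0.052,-0.07,0,0,0,0.052,-0.045,0,0,0,0.052,-0.044,0,0,0,0.052,-0.044,0]'

```text
time: 8.55
tool_pos: [518.8, -444.8, 71.8]
tcp_rot: [[0.646, 0.763, -0.0], [0.763, -0.646, -0.004], [-0.003, 0.002, -1.0]]
wrist_force: [0.6, 0.5, 0.1]
grip_width: -0.001
```

Call:
move_arm --plan '[0,0,-0.01,0,0,0,0,-0.016,0,0,0,0,-0.02,-0.001,0,0,0,-0.024,-0.002,0,0,0,-0.028,-0.004,0,0,0,-0.032,-0.006,0,0,0,-0.036,-0.008,0,0,0,-0.04,-0.009,0,0,0,-0.044,-0.009,0,0,0,-0.048,-0.009,0,0,0,-0.052,-0.009,0,0,0,-0.056,-0.009,0,0,0,-0.06,-0.009,0,0,0,-0.064,-0.009,0,0,0,-0.068,-0.009,0,0,0,-0.072,-0.009,0,0,0,-0.074,-0.009,0,0,0,-0.074,-0.009,0]'

```text
time: 10.35
tool_pos: [468.9, -403.4, 89.2]
tcp_rot: [[0.646, 0.763, 0.015], [0.763, -0.646, -0.019], [-0.005, 0.023, -1.0]]
wrist_force: [4.1, -2.1, 27.4]
grip_width: -0.001
```

```bash
sed -i 's/c=np.array(\[490,-355.\])/c=np.array([450,-385.])/' lid.py; python3 lid.py;python3 - <<'E'
from rig import *
import cv2
f=grab_frame("scene")
cv2.imwrite("pics/p3.png",cv2.resize(f["img"][220:380,240:400,::-1],(420,420)))
E
```

```text
1500
-64 95 zmax 57.5 zmin 42.1 q [-75.2 -41.4]
-56 178 zmax 61.1 zmin 29.0 q [-84.  -41.8]
-48 220 zmax 65.6 zmin 16.2 q [-84.3 -43.2]
-40 230 zmax 70.0 zmin 16.5 q [-84.5 -42.6]
-32 234 zmax 74.0 zmin 21.0 q [-84.3 -42.5]
-24 215 zmax 79.2 zmin 26.8 q [-84.4 -44.6]
-16 144 zmax 74.1 zmin 30.8 q [-84.8 -52.5]
-8 109 zmax 70.3 zmin 31.8 q [-84.4 -39.8]
0 66 zmax 44.0 zmin 26.6 q [-78.3 -29.6]
8 9 zmax 26.9 zmin 23.2 q [-65.7 -40.5]
```

View pics/p3.png

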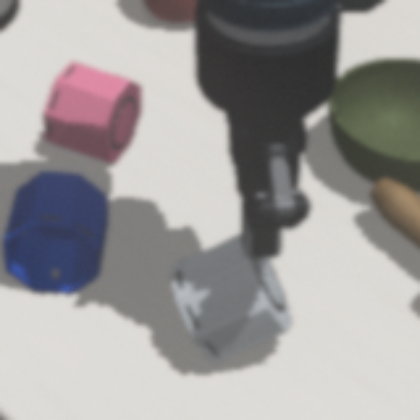

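The lid is tilted ~27°, but the finger pushes down and jams it like a strut (27 N up at the wrist). I'll retreat, contact the face lower, and follow its arc upward so that I don't press down.

Call:
move_arm --plan '[0,0,0.004,-0.003,0,0,0,0.01,0,0,0,0,0.018,0.003,0,0,0,0.028,0.005,0,0,0,0.038,0.01,0,0,0,0.048,0.018,0,0,0,0.048,0.023,0,0,0,0.048,0.023,0]'

```text
time: 11.25
tool_pos: [505.1, -434.0, 65.1]
tcp_rot: [[0.646, 0.763, 0.012], [0.763, -0.646, -0.016], [-0.004, 0.02, -1.0]]
wrist_force: [0.5, -0.5, -0.0]
grip_width: 0.0
```

```bash
python3 lid.py
```

```text
1367
-40 98 zmax 62.2 zmin 6.3 q [-83.8 -24.3]
-32 261 zmax 62.8 zmin 6.3 q [-84.1 -24.6]
-24 209 zmax 62.6 zmin 18.0 q [-83.8 -40.3]
-16 207 zmax 62.8 zmin 16.7 q [-83.8 -40.9]
-8 206 zmax 62.7 zmin 19.6 q [-84.  -41.9]
0 209 zmax 62.5 zmin 16.0 q [-83.7 -39.4]
8 174 zmax 62.6 zmin 16.5 q [-83.2 -40.1]
```

Call:
move_arm --plan '[0,0,-0.006,0,0,0,0,-0.011,0,0,0,0,-0.015,-0.003,0,0,0,-0.019,-0.007,0,0,0,-0.023,-0.01,0,0,0,-0.027,-0.0125,0,0,0,-0.031,-0.0145,0,0,0,-0.035,-0.0165,0,0,0,-0.039,-0.018,0,0,0,-0.043,-0.0195,0,0,0,-0.047,-0.0205,0,0,0,-0.051,-0.0215,0,0,0,-0.055,-0.022,0,0,0,-0.059,-0.0225,0,0,0,-0.063,-0.0225,0,0,0,-0.066,-0.0225,0,0,0,-0.066,-0.0225,0]'

```text
time: 13.0
tool_pos: [454.0, -390.7, 86.9]
tcp_rot: [[0.646, 0.763, 0.012], [0.763, -0.646, -0.016], [-0.004, 0.02, -1.0]]
wrist_force: [0.7, -0.5, 0.1]
grip_width: -0.0
```

```bash
python3 lid.py
```

```text
1599
-80 104 zmax 50.2 zmin 34.6 q [-74.6 -40.3]
-72 168 zmax 58.8 zmin 29.4 q [-81.5 -41.1]
-64 221 zmax 67.3 zmin 21.4 q [-84.  -42.2]
-56 253 zmax 75.1 zmin 14.3 q [-84.1 -42.5]
-48 258 zmax 77.8 zmin 11.9 q [-84.2 -40.1]
-40 178 zmax 77.1 zmin 8.6 q [-84.4 -58.3]
-32 146 zmax 72.4 zmin 27.3 q [-84.2 -52.6]
-24 128 zmax 79.0 zmin 28.3 q [-83.4 -45. ]
-16 93 zmax 50.8 zmin 28.6 q [-79.7 -32.5]
-8 49 zmax 42.1 zmin 34.5 q [-70.4 -35.3]
```

Tilt now ~46°, past balance. A little more push.

Call:
move_arm --plan '[0,0,-0.005,0,0,0,0,-0.01,0,0,0,0,-0.015,0,0,0,0,-0.02,0,0,0,0,-0.025,0,0,0,0,-0.025,0,0,0,0,-0.025,0,0]'

```text
time: 13.75
tool_pos: [435.2, -374.8, 86.6]
tcp_rot: [[0.646, 0.763, 0.013], [0.763, -0.646, -0.016], [-0.004, 0.021, -1.0]]
wrist_force: [-0.3, -0.1, -0.5]
grip_width: -0.0
```

```bash
python3 lid.py
```

```text
1447
-80 240 zmax 51.7 zmin 8.1 q [-84.3 -25.5]
-72 253 zmax 52.3 zmin 6.8 q [-84.1 -24.7]
-64 217 zmax 52.7 zmin 6.1 q [-83.9 -38.3]
-56 193 zmax 72.8 zmin 7.3 q [-80.1 -41. ]
-48 144 zmax 77.1 zmin 6.6 q [-71.6 -41.1]
```

Upright (flat top at ~51). Now raise the hand, open it, and measure the lid's top.

Call:
move_arm --plan '[0.085,0,0,-0.04,0,0.085,0,0.03,-0.08,0,0.085,0,0.06,-0.08,0,0.085,0,0.06,-0.08,0,0.085,0,0.06,-0.08,0]'

```text
time: 14.3
tool_pos: [480.2, -412.5, 167.3]
tcp_rot: [[0.646, 0.763, 0.013], [0.763, -0.646, -0.016], [-0.004, 0.02, -1.0]]
wrist_force: [-0.9, 0.9, 0.3]
grip_width: 0.848
```

```bash
cat > top.py <<'E'
from lid import *
for n in("scene","top"):
    f=grab_frame(n);P=lidpts(f,(450,-385.),75);m=(P[:,2]>47)&(P[:,2]<54);Q=P[m]
    if len(Q)<50: print(n,len(Q));continue
    h=cv2.convexHull(Q[:,:2].astype(np.float32));e=cv2.approxPolyDP(h,4,True)[:,0]
    print(n,len(Q),Q.mean(0),cv2.minEnclosingCircle(h),cv2.minAreaRect(h));d=np.roll(e,-1,0)-e
    print([(round(float(np.hypot(*v))),round(float(np.degrees(np.arctan2(v[1],v[0]))%45),1)) for v in d])
    if n=="scene":cv2.imwrite("pics/p4.png",cv2.resize(f["img"][200:380,220:400,::-1],(420,420)))
E
python3 top.py
```

```text
scene 992 [ 420.68459909 -366.61368258   49.86904804] ((421.90081787109375, -365.62493896484375), 33.322757720947266) ((422.1004638671875, -365.1919860839844), (62.95083999633789, 62.079166412353516), 6.404925346374512)
[(25, 2.0), (26, 4.1), (25, 4.5), (24, 4.1), (28, 5.8), (21, 44.9), (27, 3.5), (24, 3.8)]
top 468 [ 423.61204447 -360.87738083   50.16273386] ((423.9803161621094, -361.4348449707031), 32.224727630615234) ((423.25048828125, -362.0592041015625), (61.259246826171875, 59.899314880371094), 89.15563201904297)
[(24, 1.6), (22, 43.8), (28, 44.1), (25, 5.2), (23, 1.7), (25, 2.1), (24, 4.9), (24, 43.9)]
```

View pics/p4.png

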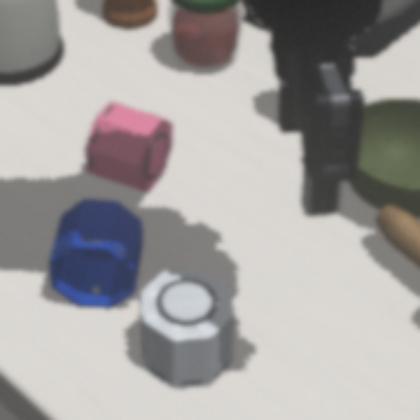

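Upright at about (423,-363), flats at ~4° mod 45, matching the jaw direction (49.7°). Pads will straddle it, clear of the blue decoy. Grip and lift.

Call:
move_arm --plan '[0.085,0.001,-0.04,0,0,0.085,0.001,-0.078,0.02,0,0.085,0.001,-0.078,0.06,0,0.085,0.001,-0.078,0.1,0,0.085,0.001,-0.078,0.13,0,0.085,0.001,-0.078,0.139,0,0.085,0.001,-0.078,0.139,0,0.04,0.001,-0.078,0.139,0,0.04,0.001,-0.078,0.139,0,0.04,0.001,-0.078,0.139,0,0.04,0.001,-0.078,0.139,0,0.04,0.001,-0.078,0.12,0,0.04,0.001,-0.078,0.08,0,0.04,0.001,-0.078,0.03,0,0.04,0.001,-0.078,-0.02,0,0.04,0.001,-0.078,-0.06,0,0.04,0.001,-0.078,-0.06,0]' --force 40

```text
time: 16.1
tool_pos: [422.4, -362.2, 232.9]
tcp_rot: [[0.646, 0.763, 0.02], [0.763, -0.646, -0.024], [-0.006, 0.031, -0.999]]
wrist_force: [0.7, 0.6, -1.2]
grip_width: 0.724
```

```bash
python3 - <<'E'
from lid import *
s=observe();print(s["tool_pos"],s["grip_width"],s["joint_pos"].round(1),s["tcp_rot"].round(3).tolist())
for n in("scene","top"):
    f=grab_frame(n);W=cloud(f).reshape(-1,3);C=f["img"].reshape(-1,3).astype(int);c=s["tool_pos"]
    m=(np.hypot(W[:,0]-c[0],W[:,1]-c[1])<55)&(W[:,2]>c[2]-80)&(W[:,2]<c[2]+60)
    print(n,m.sum(),W[m][:,2].min() if m.any() else 0)
    if n=="scene":
        u,v=px(f,c)[0].astype(int);cv2.imwrite("pics/p5.png",cv2.resize(f["img"][v-70:v+70,u-70:u+70,::-1],(420,420)))
E
```

```text
[ 422.40660423 -362.19739562  232.86737456] 0.7240696178758419 [-47.1  18.1  -2.4  67.8  -0.1  -6.8] [[0.646, 0.763, 0.02], [0.763, -0.646, -0.024], [-0.006, 0.031, -0.999]]
scene 1793 203.85114258548262
top 233 203.2119082176319
```

View pics/p5.png

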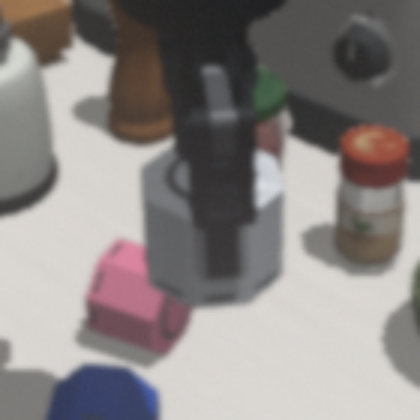

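Lid held upright in the jaws (crop centre (215,225)), level, nothing disturbed. Carry it over the neck.

Call:
move_arm --plan '[0.04,0.377,-0.13,-0.006,0,0.04,0.377,-0.13,-0.006,0,0.04,0.377,-0.13,-0.006,0,0.04,0.377,-0.13,-0.006,0,0.04,0.377,-0.13,-0.006,0,0.04,0.377,-0.13,-0.006,0,0.04,0.377,-0.13,-0.006,0,0.04,0.377,-0.13,-0.006,0,0.04,0.377,-0.13,-0.006,0,0.04,0.377,-0.13,-0.006,0,0.04,0.377,-0.13,-0.006,0,0.04,0.377,-0.13,-0.006,0,0.04,0.377,-0.13,-0.006,0]'

```text
time: 17.5
tool_pos: [564.3, 10.4, 228.1]
tcp_rot: [[0.648, 0.762, 0.013], [0.762, -0.648, -0.017], [-0.005, 0.021, -1.0]]
wrist_force: [-0.1, -0.4, -1.4]
grip_width: 0.718
```

```bash
python3 - <<'E'
from lid import *
s=observe();print(s["tool_pos"],s["joint_pos"].round(1),s["tcp_rot"].round(3).tolist())
for n in("scene","top"):
    f=grab_frame(n);np.savez(n+"1.npz",**f);W=cloud(f).reshape(-1,3);C=f["img"].reshape(-1,3).astype(int);c=s["tool_pos"]
    m=(np.hypot(W[:,0]-c[0],W[:,1]-c[1])<48)&(W[:,2]>c[2]-40)&(W[:,2]<c[2]+25)&(C.min(1)>75)
    Q=W[m];print(n,m.sum(),Q.min(0).round(1) if m.any() else 0,Q.max(0).round(1) if m.any() else 0)
    # silhouette edges along camera x of lid at each height
    if n=="scene":
        e=f["R"][0,:2]/np.hypot(*f["R"][0,:2])
        for z in range(205,255,6):
            k=m&(abs(W[:,2]-z)<3)
            if k.sum()>5:
                t=W[k][:,:2]@e;print(z,t.min().round(1),t.max().round(1),"mid",((t.min()+t.max())/2).round(1),"tcp",(c[:2]@e).round(1),"neck",(np.array([567,9.5])@e).round(1),(np.array([565.5,7.])@e).round(1))
        u,v=px(f,c)[0].astype(int);cv2.imwrite("pics/p6.png",cv2.resize(f["img"][v-70:v+110,u-80:u+80,::-1],(480,540)))
E
```

```text
[564.28940682  10.40859427 228.14090149] [-4.9 20.  -0.3 68.9 -0.9 35.5] [[0.648, 0.762, 0.013], [0.762, -0.648, -0.017], [-0.005, 0.021, -1.0]]
scene 718 [530.6 -28.4 198.3] [594.6  42.3 253.1]
205 365.0 425.1 mid 395.1 tcp 392.7 neck 395.3 396.0
211 363.1 424.4 mid 393.8 tcp 392.7 neck 395.3 396.0
217 364.7 425.0 mid 394.9 tcp 392.7 neck 395.3 396.0
223 364.8 425.2 mid 395.0 tcp 392.7 neck 395.3 396.0
229 363.1 425.0 mid 394.1 tcp 392.7 neck 395.3 396.0
235 364.1 424.3 mid 394.2 tcp 392.7 neck 395.3 396.0
241 365.4 424.9 mid 395.2 tcp 392.7 neck 395.3 396.0
247 362.8 425.4 mid 394.1 tcp 392.7 neck 395.3 396.0
253 371.2 417.6 mid 394.4 tcp 392.7 neck 395.3 396.0
top 164 [533.  -19.5 200.2] [593.7  28.7 252.7]
```

View pics/p6.png

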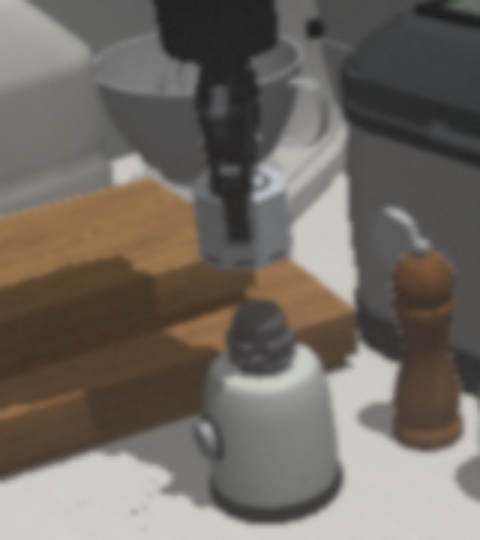

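Lid hovers over the neck (crop: lid at (243,215), neck at (262,335)). Both views say it wants about +3 mm in x and +1 mm in y. Lower until the lugs just reach the taper.

Call:
move_arm --plan '[0.04,0.003,0.001,0.02,0,0.04,0.003,0.001,0.04,0,0.04,0.003,0.001,0.052,0,0.04,0.003,0.0005,0.058,0,0.04,0.003,0.0005,0.062,0,0.04,0.003,0.0005,0.066,0,0.04,0.003,0.0005,0.069,0,0.04,0.003,0.0005,0.069,0]'

```text
time: 18.4
tool_pos: [567.8, 11.5, 159.4]
tcp_rot: [[0.648, 0.762, 0.014], [0.762, -0.647, -0.017], [-0.004, 0.022, -1.0]]
wrist_force: [-0.2, -0.2, -0.5]
grip_width: 0.723
```

Call:
move_arm --plan '[0.04,0,0,0.002,0,0.04,0,0,0.004,0,0.04,0,0,0.005,0,0.04,0,0,0.006,0,0.04,0,0,0.007,0,0.04,0,0,0.007,0]'

```text
time: 19.0
tool_pos: [568.0, 11.4, 153.6]
tcp_rot: [[0.648, 0.762, 0.015], [0.762, -0.647, -0.018], [-0.004, 0.023, -1.0]]
wrist_force: [-2.3, -0.5, 6.5]
grip_width: 0.721
```

Resting on the ridges at 6.5 N (TCP z 153.6 → lid centre ~151, as expected). Turning anticlockwise in small steps with a light downward bias.

Call:
move_arm --plan '[0.04,0,0,0.0025,-4,0.04,0,0,0.0025,-8,0.04,0,0,0.0025,-12,0.04,0,0,0.0025,-16,0.04,0,0,0.0025,-20,0.04,0,0,0.0025,-20,0.04,0,0,0.0025,-20]'

```text
time: 19.7
tool_pos: [568.2, 11.1, 151.5]
tcp_rot: [[0.349, 0.937, 0.015], [0.937, -0.349, -0.018], [-0.012, 0.021, -1.0]]
wrist_force: [-1.2, -0.8, 3.9]
grip_width: 0.719
```

Call:
move_arm --plan '[0.04,0,0,0.001,0,0.04,0,0,0.002,0,0.04,0,0,0.003,0,0.04,0,0,0.003,0]'

```text
time: 20.1
tool_pos: [568.2, 10.7, 149.5]
tcp_rot: [[0.349, 0.937, 0.016], [0.937, -0.349, -0.019], [-0.012, 0.021, -1.0]]
wrist_force: [-3.4, 0.2, 8.0]
grip_width: 0.721
```

Call:
move_arm --plan '[0.04,0,0,0.001,0,0.04,0,0,0.002,0,0.04,0,0,0.003,0,0.04,0,0,0.003,0]'

```text
time: 20.5
tool_pos: [567.9, 10.7, 145.7]
tcp_rot: [[0.35, 0.937, 0.015], [0.937, -0.35, -0.019], [-0.013, 0.02, -1.0]]
wrist_force: [-1.5, 0.2, 0.3]
grip_width: 0.72
```

```bash
cat > look.py <<'E'
from lid import *
import sys
s=observe();c=s["tool_pos"];print(c,s["wrist_force"].round(1),s["moment"].round(2),s["joint_pos"].round(1))
f=grab_frame("scene");W=cloud(f).reshape(-1,3);C=f["img"].reshape(-1,3).astype(int)
m=(np.hypot(W[:,0]-567,W[:,1]-10)<40)&(W[:,2]>118)&(W[:,2]<190)&(C.min(1)>70)&(C.max(1)-C.min(1)<40)
Q=W[m];e=f["R"][0,:2]/np.hypot(*f["R"][0,:2]);v=np.array([-e[1],e[0]])
u=(Q[:,:2]-[567,10])@e;w=(Q[:,:2]-[567,10])@v
print("top z pct",np.percentile(Q[:,2],[50,90,95,98]).round(1))
for a in range(-32,32,8):
    k=(u>=a)&(u<a+8)
    if k.sum()>5: print(a,"zmax",np.percentile(Q[k,2],97).round(1),"zmin",np.percentile(Q[k,2],2).round(1))
x,y=px(f,[[567,10,140]])[0].astype(int)
if len(sys.argv)>1:cv2.imwrite(sys.argv[1],cv2.resize(f["img"][y-50:y+50,x-50:x+50,::-1],(500,500),interpolation=cv2.INTER_CUBIC))
E
python3 look.py pics/p7.png
```

```text
[567.89395872  10.71511369 145.68357838] [-1.5  0.2  0.3] [ 0.03 -0.03  0.01] [-4.8 22.8 -8.7 57.6 -1.  15.7]
top z pct [146.5 167.2 167.9 168.6]
-32 zmax 167.0 zmin 120.3
-24 zmax 167.6 zmin 121.0
-16 zmax 168.3 zmin 120.4
-8 zmax 168.9 zmin 119.6
0 zmax 169.3 zmin 119.5
8 zmax 168.5 zmin 120.1
16 zmax 139.4 zmin 118.3
24 zmax 167.1 zmin 120.8
```

View pics/p7.png

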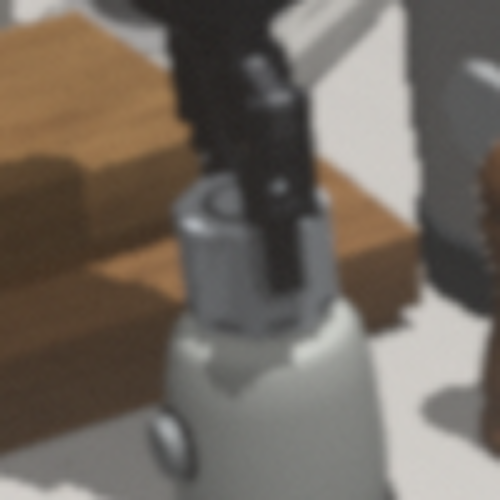

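Lid top at ~168 mm: it has dropped into the gaps (crop: lid ~ (255,260) just above the shoulder). Finish the drop.

Call:
move_arm --plan '[0.04,0,0,0.001,0,0.04,0,0,0.002,0,0.04,0,0,0.003,0,0.04,0,0,0.003,0]'

```text
time: 20.95
tool_pos: [568.1, 10.7, 144.0]
tcp_rot: [[0.35, 0.937, 0.016], [0.937, -0.35, -0.019], [-0.012, 0.021, -1.0]]
wrist_force: [-4.6, -0.6, 8.9]
grip_width: 0.724
```

Dropped 9.6 mm in total and seated. Now clockwise.

Call:
move_arm --plan '[0.04,0,-0.0005,0,5,0.04,0,-0.0005,0,10,0.04,0,-0.0005,0,15,0.04,0,-0.0005,0.0005,20,0.04,0,-0.0005,0.001,25,0.04,0,-0.0005,0.001,25]'

```text
time: 21.55
tool_pos: [567.5, 10.9, 142.6]
tcp_rot: [[0.713, 0.701, 0.015], [0.701, -0.713, -0.019], [-0.002, 0.024, -1.0]]
wrist_force: [0.2, 0.0, -0.3]
grip_width: 0.719
```

Call:
move_arm --plan '[0.04,0,0,0.0007,5,0.04,0,0,0.0012,10,0.04,0,0,0.0017,15,0.04,0,0,0.0022,20,0.04,0,0,0.0027,25,0.04,0,0,0.0027,25]'

```text
time: 22.15
tool_pos: [567.6, 10.9, 139.9]
tcp_rot: [[0.942, 0.336, 0.015], [0.336, -0.942, -0.019], [0.008, 0.023, -1.0]]
wrist_force: [-0.3, 0.6, 0.7]
grip_width: 0.716
```

Call:
move_arm --plan '[0.04,0,0,0.0007,5,0.04,0,0,0.0012,10,0.04,0,0,0.0017,15,0.04,0,0,0.0022,20,0.04,0,0,0.0027,25,0.04,0,0,0.0027,25]'

```text
time: 22.75
tool_pos: [568.7, 9.9, 139.1]
tcp_rot: [[0.996, -0.092, 0.018], [-0.092, -0.996, -0.021], [0.02, 0.019, -1.0]]
wrist_force: [-1.6, -1.2, 8.4]
grip_width: 0.718
```

```bash
python3 look.py
```

```text
[568.72626088   9.91331993 139.0655144 ] [-1.6 -1.2  8.4] [-0.37  0.55  0.  ] [-4.8 23.  -9.4 56.4 -1.1 90.5]
top z pct [152.  161.2 161.9 162.8]
-24 zmax 166.6 zmin 119.4
-16 zmax 162.0 zmin 120.0
-8 zmax 162.1 zmin 119.8
0 zmax 162.7 zmin 119.7
8 zmax 162.6 zmin 119.9
16 zmax 161.9 zmin 119.6
24 zmax 161.4 zmin 120.4
```

Call:
move_arm --plan '[0.04,0,0,0.0005,5,0.04,0,0,0.001,10,0.04,0,0,0.0013,15,0.04,0,0,0.0016,20,0.04,0,0,0.0016,20]'

```text
time: 23.3
tool_pos: [568.0, 10.0, 139.1]
tcp_rot: [[0.906, -0.422, 0.018], [-0.422, -0.906, -0.021], [0.025, 0.012, -1.0]]
wrist_force: [-7.2, -0.0, 13.0]
grip_width: 0.724
```

```bash
python3 look.py
```

```text
[568.01368288   9.96118617 139.12464298] [-7.2 -0.  13. ] [0.05 1.53 0.6 ] [ -4.8  22.9  -9.5  56.4  -1.1 110.2]
top z pct [151.9 161.3 161.9 162.5]
-32 zmax 165.4 zmin 123.7
-24 zmax 161.0 zmin 119.7
-16 zmax 161.5 zmin 119.6
-8 zmax 162.2 zmin 118.9
0 zmax 162.1 zmin 119.3
8 zmax 162.1 zmin 119.6
16 zmax 162.1 zmin 119.3
24 zmax 161.9 zmin 119.6
```

The turn stopped at about 95° with rising force while the lid top reads ~1.5 mm above home. The ~1.6° tool tilt is probably holding the lid askew. Release, let it settle, and turn the open jaws to a flat where that tilt does no harm.

Call:
move_arm --plan '[0.085,0,0,0,0,0.085,0,0,0,0,0.085,0,0,0,0,0.085,0,0,-0.003,-8,0.085,0,0,-0.003,-16,0.085,0,0,-0.003,-24,0.085,0,0,-0.003,-32,0.085,0,0,-0.003,-40,0.085,0,0,-0.003,-48,0.085,0,0,-0.003,-56,0.085,0,0,-0.003,-64,0.085,0,0,-0.003,-72,0.085,0,0,-0.003,-80,0.085,0,0,-0.003,-88,0.085,0,0,-0.003,-90,0.085,0,0,-0.003,-90]'

```text
time: 24.95
tool_pos: [568.0, 10.1, 141.8]
tcp_rot: [[0.421, 0.907, 0.017], [0.907, -0.421, -0.021], [-0.012, 0.024, -1.0]]
wrist_force: [0.1, -0.3, -0.5]
grip_width: 0.997
```

```bash
python3 look.py pics/p8.png
```

```text
[567.95671662  10.07392983 141.8132106 ] [ 0.1 -0.3 -0.5] [ 0.02  0.03 -0.02] [-4.8 22.8 -9.3 56.8 -1.1 20.1]
top z pct [144.7 160.1 160.6 161. ]
-32 zmax 160.2 zmin 119.3
-24 zmax 160.8 zmin 121.1
-16 zmax 161.2 zmin 120.6
-8 zmax 160.9 zmin 120.4
0 zmax 160.3 zmin 119.0
8 zmax 160.1 zmin 118.4
16 zmax 129.3 zmin 118.8
24 zmax 160.5 zmin 118.9
```

View pics/p8.png

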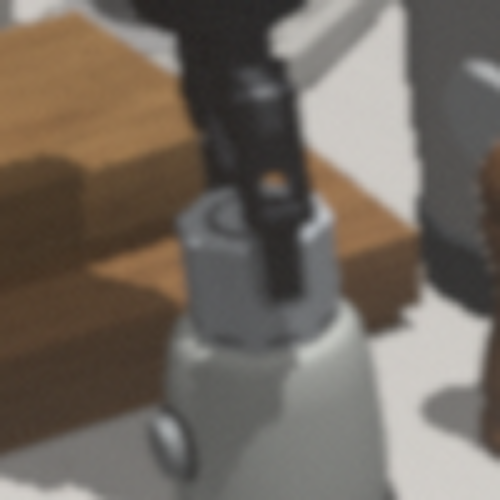

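After release the lid settled to a top of ~160.4 mm, which is home within camera noise. Regrip and turn clockwise a little more to confirm the stop.

Call:
move_arm --plan '[0.04,0,0,0,0,0.04,0,0,0,0,0.04,0,0,0,0,0.04,0,0,0,0,0.04,0,0,0.0005,4,0.04,0,0,0.0005,8,0.04,0,0,0.0005,12,0.04,0,0,0.0005,12]'

```text
time: 25.8
tool_pos: [570.6, 8.8, 142.6]
tcp_rot: [[0.596, 0.802, 0.023], [0.803, -0.596, -0.025], [-0.006, 0.033, -0.999]]
wrist_force: [4.1, -4.8, 0.7]
grip_width: 0.72
```

```bash
python3 look.py|head -2
```

```text
[570.58204762   8.79393646 142.55794906] [ 4.1 -4.8  0.7] [-0.86 -0.91  2.57] [-4.8 22.8 -9.2 56.6 -1.3 31.8]
top z pct [145.2 159.9 160.5 161.2]
```

Firm stop (2.6 N m). Relax, let go and withdraw.

Call:
move_arm --plan '[0.04,0,0,0,0,0.085,0,0,0,0,0.085,0,0,0,0,0.085,0,0,0,0,0.085,0,0,-0.02,0,0.085,0,0,-0.06,0,0.085,0,0,-0.11,0,0.085,0,0,-0.15,0,0.085,-0.05,-0.05,-0.16,0,0.085,-0.1,-0.1,-0.16,0,0.085,-0.1,-0.1,-0.16,0,0.085,-0.1,-0.1,-0.16,0]'

```text
time: 27.05
tool_pos: [421.4, -7.8, 299.5]
tcp_rot: [[0.598, 0.802, 0.019], [0.802, -0.597, -0.024], [-0.009, 0.029, -1.0]]
wrist_force: [0.5, -0.1, -0.1]
grip_width: 0.993
```

```bash
python3 look.py pics/p9.png; python3 - <<'E'
from rig import *
from h import *
f=grab_frame("top");W=cloud(f).reshape(-1,3)
m=(np.hypot(W[:,0]-567,W[:,1]-10)<42)&(abs(W[:,2]-160)<5);Q=W[m]
if len(Q)>20:
    A=np.c_[Q[:,:2]-Q[:,:2].mean(0),np.ones(len(Q))];k=np.linalg.lstsq(A,Q[:,2],rcond=None)[0];print(len(Q),cv2.minEnclosingCircle(Q[:,:2].astype(np.float32)),"slope deg",np.degrees(k[:2]),"z",k[2])
g=np.load("top0.npz")
d=cv2.absdiff(f["img"],g["img"]).max(2)
for n,(u,v) in dict(jam=(254,159),spice=(304,161),bowl=(350,171),pink=(283,225),blue=(312,265)).items():print(n,d[v-14:v+14,u-14:u+14].mean())
cv2.imwrite("pics/p10.png",f["img"][:,:,::-1])
E
```

```text
[421.35309181  -7.84666919 299.5086644 ] [ 0.5 -0.1 -0.1] [ 0.03 -0.05 -0.04] [ -8.8   2.1 -12.   74.6  -1.2  27.8]
top z pct [151.2 160.4 161.  161.5]
-32 zmax 160.4 zmin 121.4
-24 zmax 160.8 zmin 120.8
-16 zmax 161.7 zmin 119.5
-8 zmax 161.3 zmin 118.8
0 zmax 161.5 zmin 120.6
8 zmax 161.3 zmin 119.9
16 zmax 161.0 zmin 120.7
24 zmax 160.4 zmin 118.7
612 ((568.6508178710938, 12.535131454467773), 32.77770233154297) slope deg [0.15266835 0.60840237] z 160.33217475595447
jam 8.965561224489797
spice 12.016581632653061
bowl 7.926020408163265
pink 13.045918367346939
blue 12.35204081632653
```

View pics/p9.png

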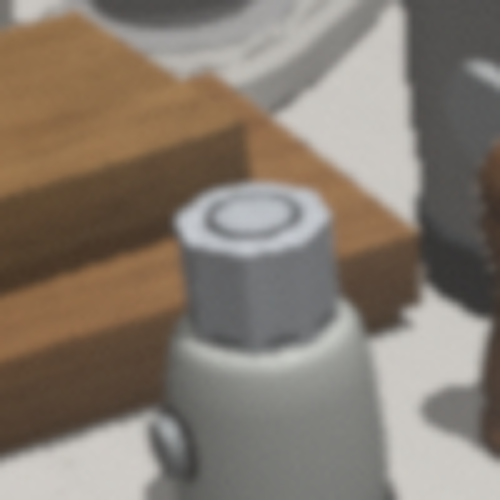

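The lid is seated and level (crop: lid ~(255,270), rim on the shoulder). Handing in.

```bash
python3 -c "
from rig import *;print(hand_in(), observe()['time'])"
```

```text
the job is handed in; nothing more can be done
the job is handed in; nothing more can be done
```

The lid is on the grinder, screwed home and released, and I handed the job in at about 27 s on the robot clock (limit 72 s).

**How it went:**
- I tipped the lid upright by pushing high on its closed end. The first push risked the blue look-alike, so I gripped the lid and moved it clear. The second jammed at about 27 N. The third worked.
- I set the lid on the neck and turned it about 20° anticlockwise; it then dropped 9.6 mm into the gaps.
- I turned it about 95° clockwise. There the lid was held askew by a small tool tilt and read about 1.5 mm too high, so I released it and it settled.
- I regripped and turned it against a firm stop (2.6 N m), then let go and withdrew.

**Last checks:**
- **Height:** the lid top measures 160.3 mm (home is 160).
- **Level:** the fitted slope is about 0.6°, within what the camera calibration can resolve.
- **Contact:** the wrist force is about zero and the gripper is clear.
- **Bystanders:** the jam jar, spice jar, bowl and both look-alikes show only low image differences in the top view from the start. I could not look at that final top picture because the viewing limit was reached.

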